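Hang the weigh beam level on the check stand

TASK

Take the L-shaped weigh beam out of the rest by its grip tab and hang it on the pin of the check stand through the one hole that lets it hang level, pushed on past the pin's head so that it hangs in the groove behind it and cannot slip off, then let go. The pin's height has been readjusted and is not known exactly, so feel for it and never press hard against the stand. Leave the short weigh beam and the other things on the table as they are.

Things in the scene. Friction and masses are not known exactly. Their poses are not given: they have to be found in the camera images.
- beam_grip (a point): Centre of the grip tab of the loose L-shaped aluminium weigh beam, the bigger beam in the rest (0.13 to 0.21 kg, uniform material). Beam frame: x across its 8 mm thickness, y along the bar, z up. Tab 24 mm wide (y), 40 high, 8 thick, on the middle of the bar's top edge, which is 20 mm below this point. The beam hangs level (z upright) only from the hole straight above its centre of mass.
- beam_bar (a point): Middle of that beam's bar, 33 mm below the tab centre: bar 160 mm long (y), 26 high (z), 8 thick, centred here, underside 13 mm lower. Five round 13 mm through holes on its mid-line, at y = -48, -24, 0, 24, 48 mm from here.
- beam_foot (a point): Lower end of that beam's leg: 24 mm wide (y), 8 thick, 85 long, hanging from the bar's underside at its +y end, centred at y = +68 mm from the bar's middle. This point is the centre of its bottom; the lowest 24 mm, the foot, are 14 mm thick (same on both faces).
- short_grip (a point): Centre of the grip tab of the other, short weigh beam: a loose straight bar 130 mm long with three holes and no leg, same section and tab. It stands in the other row of the rest, 100 mm away; which beam is in which row varies. Leave it alone.
- rest: Fixed grey rest, base 170 (x) x 150 (y) x 12 mm, origin at the centre of its underside. Two rows (x = -50, +50 mm) of two slotted posts (y = -36, +36 mm): the bars stand upright in slots 9.5 mm wide, 18 deep, open at the top, undersides 105 mm above the table. A beam lifts straight up out of its slots.
- stand_pin (a point): Mark on the fixed stand, 186 mm above the table, straight below the middle of the pin's groove: the pin axis is 4 to 24 mm above it (adjusted height, stiff). x runs along the level pin to the post (free end at -x), z up. From here along x: groove 6 mm dia. -7 to 7; head 10 mm dia. -17 to -7, then half-round nose to -22; collar 16 mm dia. (stop face) 7 to 32 mm.
- stand_post (a point): Top centre of the stand's fixed post (30 x 24 mm, 188 mm tall, on a 130 x 120 mm base). The pin's collar sticks out of a clamped block, 24 mm wide, on the post's front; block top 6 mm above the pin axis. A 13 mm hole clears the pin's head by 1.5 mm all round; hung in the groove, its centre is 3.5 mm below the pin axis.

How it is judged:
By the outcome, as a careful person would: the job done as asked, in the order asked, and still so for the second after the job is handed in, with the robot touching nothing.
It also fails if it takes over 58 s, if anything falls off the work surface, if the arm or the gripper's body presses on something with over 40 N, if the wrist force passes 120 N, or if a joint passes its speed limit or range.

ROBOT

A 7-joint arm with a two-finger parallel gripper is mounted at the origin on the work surface. World frame = base frame: x ahead of the robot, y to its left, z up, the work surface at z = 0. Lengths are in m, angles in degrees, forces in N, time in s.
With the tool pointing down it reaches from about 0.4 to 0.85 m from the base axis. Payload 10.4 kg.
Tool frame: the origin (TCP) lies on the centre line of the jaws, within the pads' length; the fingertips stand 8 mm ahead of it and the grasp point (between the pads) lies 11 mm behind it (ctrl.tcp_to_tips is the distance from the TCP to the fingertips, in m); z points along the fingers, y is the line along which they close (so a half turn about z gives the same grasp; the last joint's range is limited). The gripper opens to 87 mm and grips with 3 to 60 N. Pads are 19 mm wide; open, the fingers measure 117 mm over their backs; the gripper's body (75 mm by 190 mm) begins 51 mm behind the grasp point.
Start: joints at [-74.003, 19.034, -3.707, 83.658, 1.238, 77.344, -5.071], TCP at [0.186, 0.597, 0.231] pointing down, gripper open.
Joint ranges: [-148.97, 148.97], [-28.65, 121.19], [-84.17, 76.75], [9.2, 138.47], [-72.65, 252.65], [3.7, 117.97], [-149.18, 149.18]. Speed limits (degrees/s): [127.2, 127.2, 159.86, 159.86, 180, 180, 180].

INTERFACE

Orientations are given as [roll, pitch, yaw] about the fixed x, y, z axes, in that order (R = Rz(yaw) Ry(pitch) Rx(roll)).
In Python, from bench import ctrl, eyes, finish_job gives the robot as it stands.
- The arm moves only by the tool move_arm, never from a script. Its argument "moves" is one flat list of numbers, 7 for each row, row after row: the opening in per cent of the stroke, from 0 (shut) to 100 (fully open), then the shift along the tool's x, y, z in mm, then the turn, a rotation vector about the tool's x, y, z in degrees. A call has 1 to 20 rows; each row shifts and turns the commanded pose from where the row before left it, along the tool's axes as they then stand; what a row does not reach is not made up. A row lasts 1/8 s, in which the tool goes at most 62.5 mm and 10.7 degrees, less where a joint would pass 70% of its speed; a pose out of reach is approached as far as the arm can. A call is refused whole if a number of a shift passes 62.5 or a number of a turn 10.7, either way. A call with a gripper value outside its range is refused whole. The fingers move at their own pace and stop on an object; the grip force is fixed at half the most. Time passes only in rows, so rows that do not move let the fingers close. It gives the time, the measured TCP pose, the force, the opening and the grip force at its end, in the units of the state.
- ctrl.get_obs(): the state, without advancing time (a new reading comes with each control period).
- eyes.snapshot(name): name is "scene" or "top"; returns a dict with "frame" (384x512x3 uint8, blue, green, red), "K" (3x3 intrinsics, pixels), "R" (3x3) and "t" (3): a world point X has camera coordinates R X + t. Camera axes: x right, y down, z forward; pixel columns grow to the right and rows downward; lengths in m; the calibration is good to about 2 mm. A picture is of the moment at which its call begins. There is no depth.
- finish_job(): hands the job in; it is judged then, once.
The state is a dict: "t": time; "qpos": joint angles; "qvel": joint speeds; "joint_efforts": joint torques, N m; "tool_pos": TCP position; "ee_rot": TCP orientation; "ft_force": force on the tool from outside, world axes, zero at the start; "wrist_torque": the same for the moment, N m; "width": opening from 0.0 (shut) to 1.0 (fully open); "grasp_force": force on a finger pad.
Only numpy, scipy, OpenCV 4.12 (cv2) and the standard library are available. Lean on these libraries where they do the work, as an engineer would, in place of code of your own. Each camera call takes 0.05 s, during which the arm holds its last target. There are 200 camera calls.

## Working session

There is one attempt and no reset: what is moved stays moved. The work goes in short steps, Python scripts to look and compute and a tool call to move; the robot and the scene stay as the last step left them, time stands still between calls to the robot, and variables do not carry over. Pictures are saved under pics/ and viewed, at most 10 in all, crops included, and the job is handed in when it is done.

Besides the shell and the picture viewer there is one more tool, called after "Emit:" by a JSON object that holds its "name" and its "arguments". move_arm: Moves the arm, as the interface text tells. Its arguments: {"type":"object","properties":{"moves":{"type":"array"}},"required":["moves"]}

```bash
mkdir -p pics; ls; python3 - <<'E'
from bench import ctrl, eyes
import cv2
o=ctrl.get_obs(); print(o)
for n in("scene","top"):
    s=eyes.snapshot(n); cv2.imwrite(f"pics/{n}0.png",cv2.resize(s["frame"],(800,600),interpolation=cv2.INTER_CUBIC)); print(n,s["K"],s["R"],s["t"])
E
```

```text
pics
{'t': 0.0, 'qpos': array([-74.00310711,  19.07095047,  -3.70669283,  83.70608188,
         1.23899143,  77.3433959 ,  -5.07103035]), 'qvel': array([ 0.02681587,  0.04183721,  0.03782101, -0.06403744,  0.06176414,
       -0.01919512, -0.06584724]), 'joint_efforts': array([ 1.08379110e-03, -6.23261976e+01,  2.51627492e-02, -3.89887011e+01,
       -6.13957294e-02,  4.00997372e-02,  1.07792605e-04]), 'tool_pos': array([0.18567818, 0.59638704, 0.22976445]), 'ee_rot': array([-1.79919633e+02,  5.25625457e-03,  1.62709064e+02]), 'ft_force': array([0.34175162, 0.64260079, 0.47078359]), 'wrist_torque': array([-0.01133972,  0.03815388, -0.02866849]), 'grasp_force': 0.0, 'width': 0.9991483121053268}
scene [[451.39638607   0.         245.59005453]
 [  0.         451.39638607 194.87954906]
 [  0.           0.           1.        ]] [[-0.82869872  0.5595301   0.01358278]
 [ 0.33505828  0.51538897 -0.7887396 ]
 [-0.44832396 -0.64907648 -0.61457738]] [ 0.45131754 -0.09565638  1.2506239 ]
top [[355.21502      0.         248.24717635]
 [  0.         355.21502    190.05524616]
 [  0.           0.           1.        ]] [[ 0.01571137 -0.99977895  0.01397172]
 [-0.99745723 -0.0166433  -0.06929707]
 [ 0.06951428 -0.01284744 -0.99749822]] [0.00553997 0.55140246 0.86135722]
```

View pics/scene0.png

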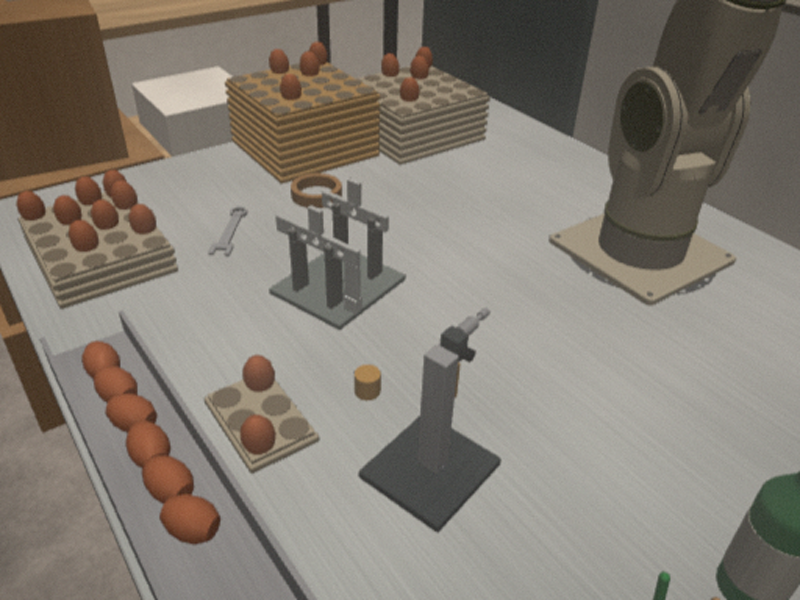

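View pics/top0.png

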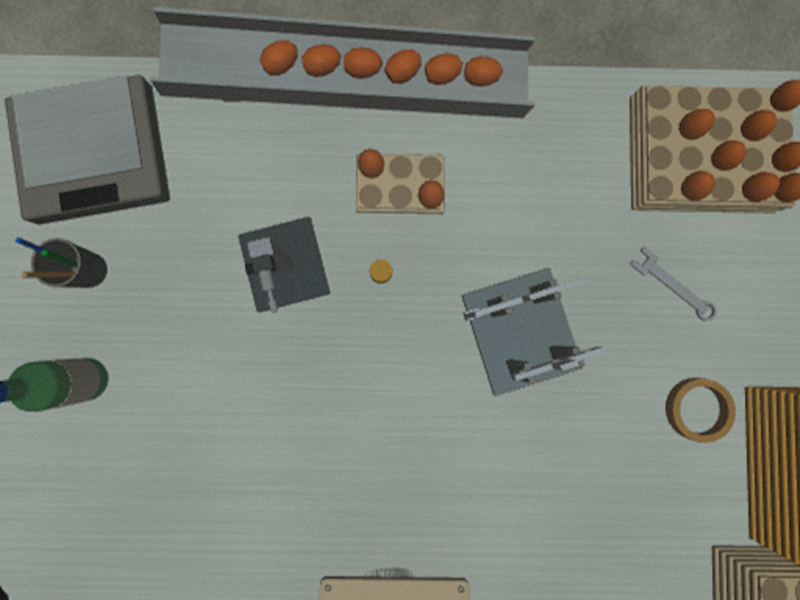

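```bash
python3 - <<'E'
from bench import eyes
import cv2,numpy as np
f={n:eyes.snapshot(n)["frame"] for n in("scene","top")}
c=lambda n,x,y:cv2.resize(f[n][y:y+75,x:x+100],(400,300),interpolation=cv2.INTER_CUBIC)
cv2.imwrite("pics/c1.png",np.vstack([np.hstack([c("scene",170,125),c("top",290,168)]),np.hstack([c("scene",255,190),c("top",140,130)])]))
E
```

```text
(no output)
```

View pics/c1.png

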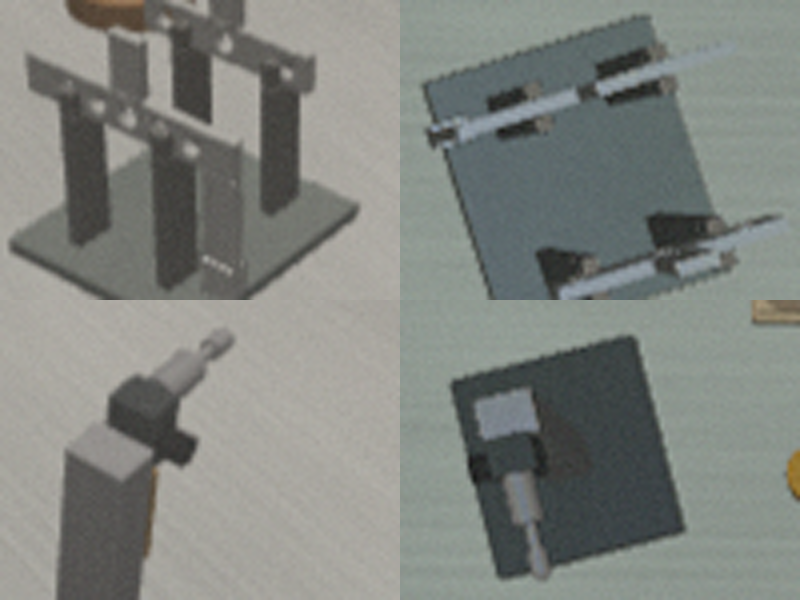

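```bash
cat > h.py <<'E'
import numpy as np
from scipy.optimize import least_squares
from bench import ctrl,eyes
cam={n:eyes.snapshot(n) for n in("scene","top")}
def proj(n,X):
    s=cam[n]; p=(np.atleast_2d(X)@s["R"].T+s["t"])@s["K"].T; return p[:,:2]/p[:,2:]
def fit(obs,x0,pts):
    # obs: list (cam,(u,v),key)
    def W(p,P):
        c,s=np.cos(p[3]),np.sin(p[3]); P=np.asarray(P,float)
        return np.array([p[0]+c*P[0]-s*P[1],p[1]+s*P[0]+c*P[1],p[2]+P[2]])
    f=lambda p:np.concatenate([proj(n,W(p,pts[k]))[0]-np.array(u) for n,u,k in obs])
    r=least_squares(f,x0,loss="soft_l1"); return r.x,f(r.x).reshape(-1,2).round(1)
def nat(ox,oy,px,py): return (ox+(px+.5)/4-.5,oy+(py+.5)/4-.5)
E
python3 - <<'E'
from h import *
S=lambda x,y:nat(170,125,x,y); T=lambda x,y:nat(290,168,x-400,y)
S2=lambda x,y:nat(255,190,x,y-300); T2=lambda x,y:nat(140,130,x-400,y-300)
mm=1e-3
# origin at tab centre
B={'tl':(4,-12,20),'tr':(4,12,20),'b-':(4,-80,-20),'b+':(4,80,-20),'b-t':(0,-80,-20),'bl':(4,-80,-46),
   'tt+':(0,12,20),**{f'h{i}':(4,-48+24*i,-33) for i in range(5)}}
B={k:np.array(v)*mm for k,v in B.items()}
obs=[('scene',S(108,28),'tl'),('scene',S(147,38),'tr'),('scene',S(27,50),'b-'),('scene',S(240,140),'b+'),('scene',S(27,92),'bl'),
 ('scene',S(98,106),'h1'),('scene',S(128,117),'h2'),('scene',S(158,130),'h3'),('scene',S(190,149),'h4'),
 ('top',T(730,45),'b-t'),('top',T(597,90),'tt+')]
print(fit(obs,[.6,-.2,.15,.2],B))
# pin: origin axis at groove middle; post top separately
P={'tip':(-22,0,0),'col':(7,0,0)}
P={k:np.array(v)*mm for k,v in P.items()}
print(fit([('scene',S2(232,337),'tip'),('scene',S2(202,359),'col'),('top',T2(541,577),'tip'),('top',T2(526,521),'col')],[.6,.2,.2,.2],P))
q={'p':np.zeros(3)}
for a,b in [((111,453),(507,415)),((232,337),(541,577)),((202,359),(526,521))]:
    print(fit([('scene',S2(*a),'p'),('top',T2(*b),'p')],[.6,.2,.2,0],q))
E
```

```text
(array([ 0.54565552, -0.17908839,  0.15069333,  0.34599805]), array([[-0.1,  0.3],
       [-1.7,  1.1],
       [-0.5,  0.7],
       [-0.7,  0.8],
       [ 0.3, -0.5],
       [-0.2, -1. ],
       [ 0.1, -0.4],
       [ 0.6, -0.2],
       [ 0.7, -1.4],
       [ 0.3, -0.2],
       [-1.1,  1. ]]))
(array([0.53832813, 0.16789443, 0.19816797, 0.25003406]), array([[-0.6, -1.1],
       [-2.9,  1.1],
       [-1. ,  1. ],
       [-0.4,  0.7]]))
(array([0.59966619, 0.18391312, 0.18427682, 0.        ]), array([[-0.8, -0. ],
       [-0.5,  0.7]]))
(array([0.51757126, 0.16231331, 0.19576156, 0.        ]), array([[-1.1, -0. ],
       [-0.7,  0.8]]))
(array([0.5438887 , 0.17011251, 0.2003419 , 0.        ]), array([[-2. , -0. ],
       [-0.9,  1.2]]))
```

The L-beam is in the far row: tab at about (0.546, -0.179, 0.151), yaw 19.8°, leg toward +y. The centre of mass is at y ≈ +24.3 mm, so it hangs level from the y = +24 mm hole. The stand pin is near (0.538, 0.168), yaw about 14.7°, axis z about 0.198.

Emit:
{"name": "move_arm", "arguments": {"moves": [100, 0, 0, -20, 0, 0, 10.6, 100, 0, 0, -20, 0, 0, 10.6, 100, 0, 0, -20, 0, 0, 10.6, 100, 0, 0, -20, 0, 0, 10.6, 100, 0, 0, -20, 0, 0, 10.6, 100, -50, 4.6, 0, 0, 0, 0, 100, -50, 4.6, 0, 0, 0, 0, 100, -50, 4.6, 0, 0, 0, 0, 100, -50, 4.6, 0, 0, 0, 0, 100, -50, 4.6, 0, 0, 0, 0, 100, -50, 4.6, 0, 0, 0, 0, 100, -50, 4.6, 0, 0, 0, 0, 100, -50, 4.6, 0, 0, 0, 0, 100, -50, 4.6, 0, 0, 0, 0, 100, -50, 4.6, 0, 0, 0, 0, 100, -50, 4.6, 0, 0, 0, 0, 100, -50, 4.6, 0, 0, 0, 0, 100, -50, 4.6, 0, 0, 0, 0, 100, -50, 4.6, 0, 0, 0, 0, 100, -50, 4.6, 0, 0, 0, 0]}}

```text
t: 2.8
tool_pos: [0.504, -0.0875, 0.3308]
ee_rot: [179.9, -0.0, 109.7]
ft_force: [0.8, 1.3, -0.4]
width: 0.998
grasp_force: 0.0
```

Emit:
{"name": "move_arm", "arguments": {"moves": [100, -50, 4.3, 0, 0, 0, 0, 100, -50, 4.3, 0, 0, 0, 0, 100, 0, 0, 55, 0, 0, 0, 100, 0, 0, 55, 0, 0, 0, 100, 0, 0, 0, 0, 0, 0, 100, 0, 0, 0, 0, 0, 0]}}

```text
t: 3.55
tool_pos: [0.5463, -0.1776, 0.2227]
ee_rot: [179.9, 0.1, 109.7]
ft_force: [0.2, -0.3, 0.4]
width: 1.0
grasp_force: 0.0
```

```bash
python3 - <<'E'
from h import *
import cv2
o=ctrl.get_obs();print(o["tool_pos"],o["ee_rot"],o["qpos"])
a=cam["scene"]["frame"][90:190,150:283]
b=cam["top"]["frame"][130:230,270:403]
f=lambda a:cv2.resize(a,(532,400),interpolation=cv2.INTER_CUBIC)[:, 66:466]
cv2.imwrite("pics/c2.png",np.hstack([f(a),f(b)]))
print(proj("scene",o["tool_pos"]+np.array([[0,0,0],[0,0,-.008]])))
E
```

```text
[ 0.54666938 -0.17760426  0.22307929] [1.79812323e+02 8.33051290e-02 1.09728292e+02] [-31.9799487   18.1396339   55.87840635  94.7198048  -15.52782361
  75.19968471  46.26587942]
[[200.5973685  112.29392653]
 [200.77150981 115.58565335]]
```

View pics/c2.png

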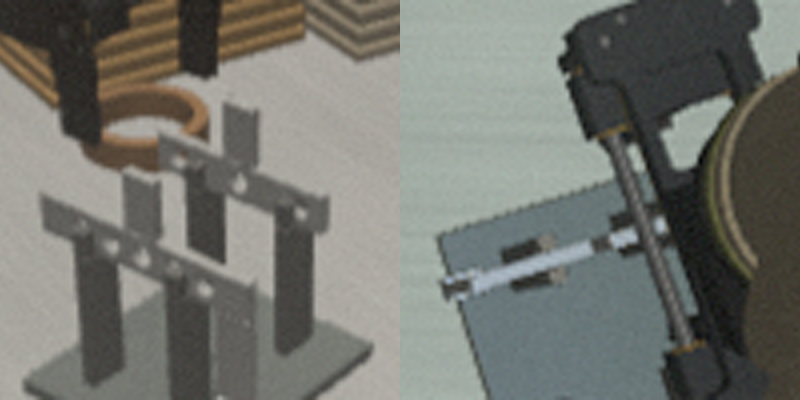

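The tab top is at panel (142,175), directly under the midpoint of the two fingertips at (140,107), within about 2 mm. I'll go down and grip.

Emit:
{"name": "move_arm", "arguments": {"moves": [100, 0, 0, 35, 0, 0, 0, 100, 0, 0, 35, 0, 0, 0, 100, 0, 0, 0, 0, 0, 0, 0, 0, 0, 0, 0, 0, 0, 0, 0, 0, 0, 0, 0, 0, 0, 0, 0, 0, 0, 0, 0, 0, 0, 0, 0, 0, 0, 0, 0, 0, 0, 0, 0, 0, 0, 0, 0, 0, 0, 0, 0, 0, 0, 0, 0, 0, 0, 0, 0]}}

```text
t: 4.9
tool_pos: [0.5454, -0.1772, 0.1505]
ee_rot: [-180.0, -0.0, 109.7]
ft_force: [-0.8, 0.5, -0.3]
width: 0.284
grasp_force: 0.0
```

Emit:
{"name": "move_arm", "arguments": {"moves": [0, 0, 0, 0, 0, 0, 0, 0, 0, 0, 0, 0, 0, 0, 0, 0, 0, 0, 0, 0, 0, 0, 0, 0, 0, 0, 0, 0, 0, 0, 0, 0, 0, 0, 0]}}

```text
t: 5.52
tool_pos: [0.5465, -0.1768, 0.1507]
ee_rot: [179.9, 0.0, 109.7]
ft_force: [5.5, 1.3, -2.0]
width: 0.087
grasp_force: 29.6
```

Emit:
{"name": "move_arm", "arguments": {"moves": [0, 0, 0, -10, 0, 0, 0, 0, 0, 0, -15, 0, 0, 0, 0, 0, 0, -30, 0, 0, 0, 0, 0, 0, -30, 0, 0, 0, 0, 0, 0, -35, 0, 0, 0, 0, 31, 5.7, 0, 0, 0, 0, 0, 31, 5.7, 0, 0, 0, 0, 0, 31, 5.7, 0, 0, 0, 0, 0, 31, 5.7, 0, 0, 0, 0, 0, 31, 5.7, 0, 0, 0, 0, 0, 31, 5.7, 0, 0, 0, 0, 0, 31, 5.7, 0, 0, 0, 0, 0, 31, 5.7, 0, 0, 0, 0, 0, 31, 5.7, 0, 0, 0, 0, 0, 28, 5.7, 0, 0, 0, 0, 0, 0, 0, 0, 0, 0, 2.5, 0, 0, 0, 0, 0, 0, 2.5, 0, 0, 0, 0, 0, 0, 0, 0, 0, 0, 0, 0, 0, 0, 0]}}

```text
schema error: expected a multiple of 7 numbers
```

```bash
python3 - <<'E'
from h import *
import cv2
o=ctrl.get_obs();print(o["tool_pos"],o["ee_rot"],o["qpos"],o["ft_force"],o["wrist_torque"],o["width"])
a=cam["scene"]["frame"][150:250,240:373]
b=cam["top"]["frame"][130:230,130:263]
f=lambda a:cv2.resize(a,(532,400),interpolation=cv2.INTER_CUBIC)[:, 66:466]
cv2.imwrite("pics/c3.png",np.hstack([f(a),f(b)]))
print(proj("scene",o["tool_pos"]+np.array([[0,0,0],[0,0,-.008]])))
E
```

```text
[ 0.54648861 -0.17672751  0.15066311] [1.79889319e+02 2.53541106e-02 1.09738903e+02] [-29.75486974  22.28288967  53.55574683  99.79782804 -19.32150653
  67.61000637  48.96733283] [ 5.52532722  2.19834352 -3.67064741] [ 0.16001891 -1.38438034 -0.13830067] 0.08656738686754262
[[202.37361773 141.08972584]
 [202.53187917 144.10403984]]
```

View pics/c3.png

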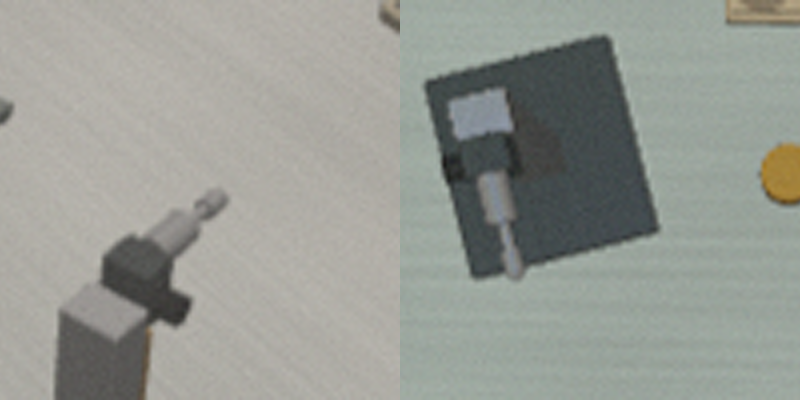

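The move was refused because it had a malformed count, so nothing moved. The picture just shows the bare stand, with the pin tip at panel (222,200). I'll resend it, using 5 pictures so far.

Emit:
{"name": "move_arm", "arguments": {"moves": [0, 0, 0, -10, 0, 0, 0, 0, 0, 0, -15, 0, 0, 0, 0, 0, 0, -30, 0, 0, 0, 0, 0, 0, -30, 0, 0, 0, 0, 0, 0, -35, 0, 0, 0, 0, 31, 5.7, 0, 0, 0, 0, 0, 31, 5.7, 0, 0, 0, 0, 0, 31, 5.7, 0, 0, 0, 0, 0, 31, 5.7, 0, 0, 0, 0, 0, 31, 5.7, 0, 0, 0, 0, 0, 31, 5.7, 0, 0, 0, 0, 0, 31, 5.7, 0, 0, 0, 0, 0, 31, 5.7, 0, 0, 0, 0, 0, 31, 5.7, 0, 0, 0, 0, 0, 28, 5.7, 0, 0, 0, 0, 0, 0, 0, 0, 0, 0, 2.5, 0, 0, 0, 0, 0, 0, 2.5, 0, 0, 0, 0, 0, 0, 0, 0, 0, 0, 0, 0, 0, 0, 0, 0]}}

```text
schema error: expected a multiple of 7 numbers
```

Emit:
{"name": "move_arm", "arguments": {"moves": [0, 0, 0, -10, 0, 0, 0, 0, 0, 0, -15, 0, 0, 0, 0, 0, 0, -30, 0, 0, 0, 0, 0, 0, -30, 0, 0, 0, 0, 0, 0, -35, 0, 0, 0, 0, 31, 5.7, 0, 0, 0, 0, 0, 31, 5.7, 0, 0, 0, 0, 0, 31, 5.7, 0, 0, 0, 0, 0, 31, 5.7, 0, 0, 0, 0, 0, 31, 5.7, 0, 0, 0, 0, 0, 31, 5.7, 0, 0, 0, 0, 0, 31, 5.7, 0, 0, 0, 0, 0, 31, 5.7, 0, 0, 0, 0, 0, 31, 5.7, 0, 0, 0, 0, 0, 28, 5.7, 0, 0, 0, 0, 0, 0, 0, 0, 0, 0, 2.5, 0, 0, 0, 0, 0, 0, 2.5, 0, 0, 0, 0, 0, 0, 0, 0, 0, 0, 0, 0, 0, 0]}}

```text
t: 8.0
tool_pos: [0.4955, 0.1306, 0.2705]
ee_rot: [-180.0, 0.0, 104.7]
ft_force: [0.0, 0.1, -1.5]
width: 0.087
grasp_force: 29.9
```

```bash
python3 - <<'E'
from h import *
import cv2
o=ctrl.get_obs();print(o["tool_pos"],o["ee_rot"],o["qpos"],o["ft_force"],o["wrist_torque"],o["width"])
a=cam["scene"]["frame"][130:230,240:373]
b=cam["top"]["frame"][130:230,130:263]
f=lambda a:cv2.resize(a,(532,400),interpolation=cv2.INTER_CUBIC)[:, 66:466]
cv2.imwrite("pics/c4.png",np.hstack([f(a),f(b)]))
E
```

```text
[0.49554349 0.13076924 0.27049933] [-1.79989934e+02 -1.32717696e-03  1.04730283e+02] [-63.48293805   2.76457767  45.73971158  98.98220183  -2.01780243
  79.10416403  -2.66438369] [ 0.9425048  -0.42993028 -1.45609257] [-0.08400362  0.00693576  0.03663379] 0.08888414052154196
```

View pics/c4.png

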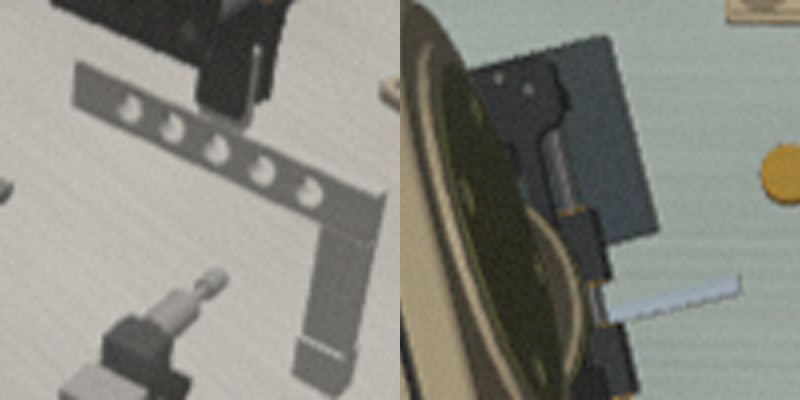

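```bash
python3 - <<'E'
from h import *
o=ctrl.get_obs(); tp=o["tool_pos"]; th=np.deg2rad(o["ee_rot"][2]-90)
S=lambda x,y:(240+(x+66+.5)/4-.5,130+(y+.5)/4-.5)
T=lambda x,y:(130+(x-400+66+.5)/4-.5,130+(y+.5)/4-.5)
mm=1e-3
B={'b-':(4,-80,-20),'b+':(4,80,-20),'bl':(4,-80,-46),'b-t':(0,-80,-20),**{f'h{i}':(4,-48+24*i,-33) for i in range(5)}}
B={k:np.array(v)*mm for k,v in B.items()}
obs=[('scene',S(75,61),'b-'),('scene',S(75,103),'bl'),('scene',S(385,196),'b+')]+[('scene',S(*p),f'h{i}') for i,p in enumerate([(131,108),(173,129),(218,150),(263,172),(309,192)])]+[('top',T(741,285),'b-t')]*3
x,r=fit(obs,[*tp,th],B); print(tp,th,x,r)
print("offset beam-tool in tool-aligned (u,v,z) mm")
c,s=np.cos(th),np.sin(th);d=(x[:3]-tp)*1e3
print(c*d[0]+s*d[1],-s*d[0]+c*d[1],d[2], np.rad2deg(x[3]))
# pin again from c3
S3=lambda x,y:(240+(x+66+.5)/4-.5,150+(y+.5)/4-.5)
P={'tip':(-22,0,0),'gh':(-7,0,0),'col':(7,0,0)};P={k:np.array(v)*mm for k,v in P.items()}
y,r=fit([('scene',S3(225,198),'tip'),('scene',S3(206,211),'gh'),('scene',S3(194,222),'col'),('top',T(516,277),'tip'),('top',T(505,226),'col')],[.54,.17,.2,.25],P);print(y,np.rad2deg(y[3]),r)
# holding yaw 14.7
e=(y[:3]-x[:3])*1e3; a=np.deg2rad(14.7);c,s=np.cos(a),np.sin(a)
print("hole->pin groove (u,v,z):",c*e[0]+s*e[1],-s*e[0]+c*e[1]-24,e[2]+33)
E
```

```text
[0.49558497 0.13085163 0.27055251] 0.25690340462855876 [0.49170355 0.125968   0.26831821 0.27990646] [[-0.1  0.1]
 [-0.9  1.4]
 [-1.1 -0.4]
 [-0.5  0.5]
 [-0.2  0. ]
 [-0.3 -0.3]
 [-0.  -0.7]
 [ 0.3 -0.4]
 [-0.6  0.6]
 [-0.6  0.6]
 [-0.6  0.6]]
offset beam-tool in tool-aligned (u,v,z) mm
-4.994904757196586 -3.737137438414325 -2.234297443756361 16.03745873213039
[0.53664685 0.16681064 0.19533823 0.2443837 ] 14.002154716190566 [[-0.2 -0.7]
 [-0.4 -0.1]
 [-2.2  0.9]
 [-0.5  1.9]
 [-0.9  0.4]]
hole->pin groove (u,v,z): 53.836345488216935 4.101049790816134 -39.97998373592263
```

Emit:
{"name": "move_arm", "arguments": {"moves": [0, 1, 13, 0, 0, 0, 0, 0, 1, 13, 0, 0, 0, 0, 0, 1, 12, 0, 0, 0, 0, 0, 0, 0, 5, 0, 0, 0, 0, 0, 0, 4, 0, 0, 0, 0, 0, 0, 0, 0, 0, 0, 0, 0, 0, 0, 0, 0, 0]}}

```text
t: 9.07
tool_pos: [0.5314, 0.1435, 0.2617]
ee_rot: [180.0, -0.0, 104.7]
ft_force: [-0.2, -0.2, -1.9]
width: 0.09
grasp_force: 29.9
```

Emit:
{"name": "move_arm", "arguments": {"moves": [0, 0, 0, 1, 0, 0, 0, 0, 0, 0, 1, 0, 0, 0, 0, 0, 0, 1, 0, 0, 0, 0, 0, 0, 1, 0, 0, 0, 0, 0, 0, 1, 0, 0, 0, 0, 0, 0, 0, 0, 0, 0]}}

```text
t: 9.82
tool_pos: [0.5316, 0.1435, 0.2564]
ee_rot: [-180.0, 0.0, 104.7]
ft_force: [-0.1, 0.5, -1.7]
width: 0.089
grasp_force: 29.9
```

Emit:
{"name": "move_arm", "arguments": {"moves": [0, 0, 0, 1, 0, 0, 0, 0, 0, 0, 1, 0, 0, 0, 0, 0, 0, 1, 0, 0, 0, 0, 0, 0, 0, 0, 0, 0]}}

```text
t: 10.32
tool_pos: [0.5316, 0.1435, 0.2535]
ee_rot: [-180.0, -0.0, 104.7]
ft_force: [1.3, 0.1, -0.6]
width: 0.09
grasp_force: 29.9
```

Emit:
{"name": "move_arm", "arguments": {"moves": [0, 0, 0, 1, 0, 0, 0, 0, 0, 0, 1, 0, 0, 0, 0, 0, 0, 0, 0, 0, 0]}}

```text
t: 10.7
tool_pos: [0.5315, 0.1435, 0.2514]
ee_rot: [-180.0, -0.0, 104.7]
ft_force: [-0.1, 0.0, -0.7]
width: 0.092
grasp_force: 29.9
```

Emit:
{"name": "move_arm", "arguments": {"moves": [0, 0, 0, 1, 0, 0, 0, 0, 0, 0, 1, 0, 0, 0, 0, 0, 0, 0, 0, 0, 0]}}

```text
t: 11.08
tool_pos: [0.5315, 0.1435, 0.2494]
ee_rot: [-180.0, -0.0, 104.7]
ft_force: [0.6, 0.5, -1.5]
width: 0.087
grasp_force: 29.9
```

Emit:
{"name": "move_arm", "arguments": {"moves": [0, 0, 0, 0.7, 0, 0, 0, 0, 0, 0, 0.7, 0, 0, 0, 0, 0, 0, 0, 0, 0, 0]}}

```text
t: 11.45
tool_pos: [0.5315, 0.1435, 0.248]
ee_rot: [-180.0, -0.0, 104.7]
ft_force: [0.3, -0.5, -1.3]
width: 0.087
grasp_force: 29.9
```

Emit:
{"name": "move_arm", "arguments": {"moves": [0, 0, 0, 0.7, 0, 0, 0, 0, 0, 0, 0.7, 0, 0, 0, 0, 0, 0, 0, 0, 0, 0]}}

```text
t: 11.82
tool_pos: [0.5318, 0.1434, 0.2475]
ee_rot: [180.0, -0.0, 104.7]
ft_force: [-3.3, -1.6, 4.8]
width: 0.094
grasp_force: 30.0
```

Emit:
{"name": "move_arm", "arguments": {"moves": [0, 0, 0, -1, 0, 0, 0, 0, 0, 0, 0, 0, 0, 0]}}

```text
t: 12.08
tool_pos: [0.5316, 0.1436, 0.2477]
ee_rot: [180.0, 0.0, 104.7]
ft_force: [0.1, 0.0, -0.5]
width: 0.089
grasp_force: 29.9
```

```bash
python3 - <<'E'
from h import *
import cv2
o=ctrl.get_obs();print(o["tool_pos"],o["ft_force"],o["wrist_torque"])
cv2.imwrite("pics/c5.png",cv2.resize(cam["scene"]["frame"][160:235,245:345],(800,600),interpolation=cv2.INTER_CUBIC))
E
```

```text
[0.53161996 0.14354699 0.24768032] [-0.01357806  0.26551775  0.24848557] [-0.09253965  0.0013764  -0.06957008]
```

View pics/c5.png

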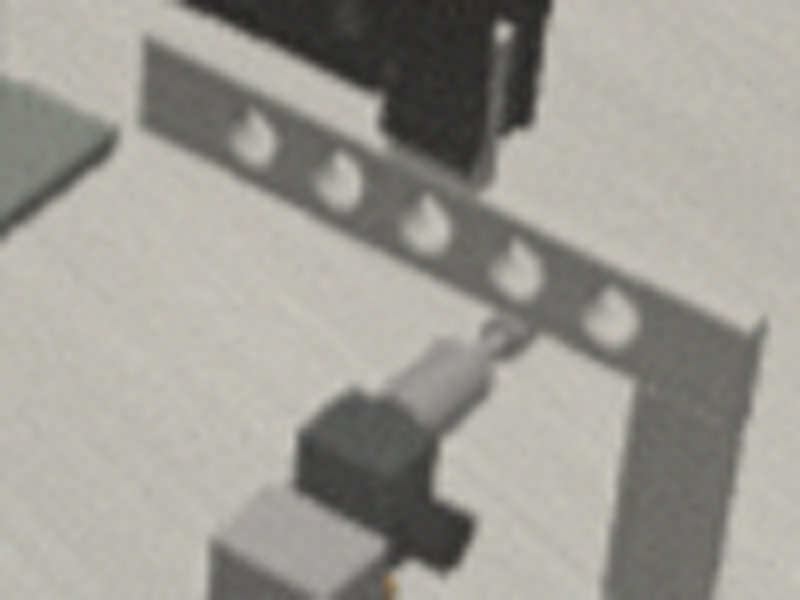

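Contact is found: the bar's underside touches the head at TCP z ≈ 0.2477. In the image the bar's front edge crosses the pin top at about (520,316) and hole 4 (y = +24) is at (518,270), so it is laterally aligned to about 1 mm, with the bar centre near u ≈ -15. I'll back off, lower 18 mm and advance.

Emit:
{"name": "move_arm", "arguments": {"moves": [0, 0, 0, -3, 0, 0, 0, 0, 0, -8, 0, 0, 0, 0, 0, 0, -9, 0, 0, 0, 0, 0, 0, 0, 10, 0, 0, 0, 0, 0, 0, 11, 0, 0, 0, 0, 0, 0, 0, 0, 0, 0, 0, 0, 0, 0, 0, 0, 0]}}

```text
t: 13.05
tool_pos: [0.5153, 0.1392, 0.2297]
ee_rot: [-180.0, 0.0, 104.7]
ft_force: [-0.1, -0.1, -1.1]
width: 0.088
grasp_force: 29.9
```

```bash
python3 - <<'E'
from h import *
import cv2
o=ctrl.get_obs();print(o["tool_pos"],o["ft_force"],o["wrist_torque"])
cv2.imwrite("pics/c6.png",cv2.resize(cam["scene"]["frame"][175:235,270:350],(800,600),interpolation=cv2.INTER_CUBIC))
E
```

```text
[0.51540983 0.13920942 0.22993365] [-0.00357966  0.98858638 -1.12191215] [-0.07384453  0.04376536 -0.0052554 ]
```

View pics/c6.png

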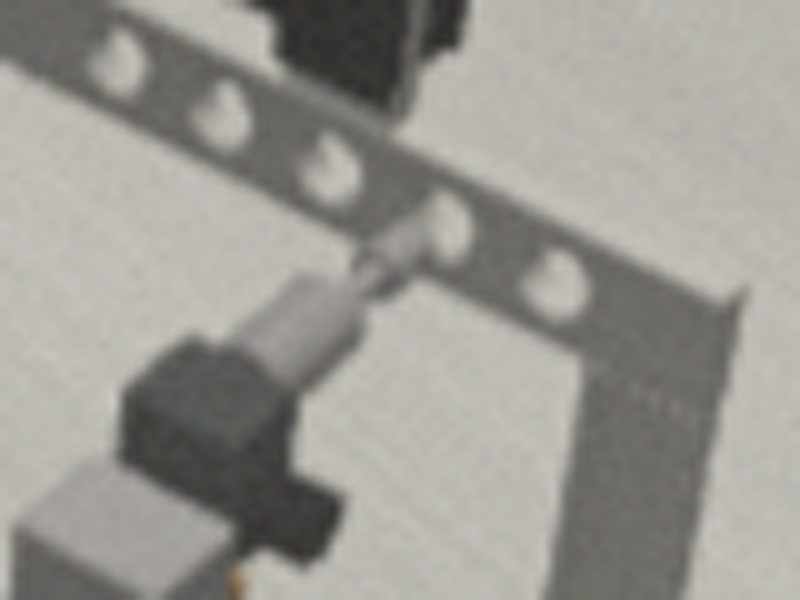

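Hole 4 is centred at (446,226), and the pin axis extrapolates to about (446,223), so they're aligned. The nose is just ahead of the hole. I'll advance in small steps.

Emit:
{"name": "move_arm", "arguments": {"moves": [0, 0, 2, 0, 0, 0, 0, 0, 0, 2, 0, 0, 0, 0, 0, 0, 2, 0, 0, 0, 0, 0, 0, 2, 0, 0, 0, 0, 0, 0, 0, 0, 0, 0, 0]}}

```text
t: 13.78
tool_pos: [0.523, 0.1412, 0.2297]
ee_rot: [-180.0, 0.0, 104.7]
ft_force: [-0.3, 0.6, -1.4]
width: 0.088
grasp_force: 29.9
```

Emit:
{"name": "move_arm", "arguments": {"moves": [0, 0, 1, 0, 0, 0, 0, 0, 0, 1, 0, 0, 0, 0, 0, 0, 0, 0, 0, 0, 0]}}

```text
t: 14.15
tool_pos: [0.5249, 0.1418, 0.2297]
ee_rot: [180.0, 0.0, 104.7]
ft_force: [0.4, 0.9, -1.2]
width: 0.091
grasp_force: 29.9
```

Emit:
{"name": "move_arm", "arguments": {"moves": [0, 0, 1, 0, 0, 0, 0, 0, 0, 1, 0, 0, 0, 0, 0, 0, 0, 0, 0, 0, 0]}}

```text
t: 14.52
tool_pos: [0.5268, 0.1423, 0.2297]
ee_rot: [-180.0, -0.0, 104.7]
ft_force: [-0.5, -0.2, -2.0]
width: 0.091
grasp_force: 29.9
```

Emit:
{"name": "move_arm", "arguments": {"moves": [0, 0, 1, 0, 0, 0, 0, 0, 0, 1, 0, 0, 0, 0, 0, 0, 1, 0, 0, 0, 0, 0, 0, 0, 0, 0, 0, 0]}}

```text
t: 15.02
tool_pos: [0.5297, 0.143, 0.2297]
ee_rot: [180.0, -0.0, 104.7]
ft_force: [-0.0, 0.4, -1.3]
width: 0.088
grasp_force: 29.9
```

Emit:
{"name": "move_arm", "arguments": {"moves": [0, 0, 1, 0, 0, 0, 0, 0, 0, 1, 0, 0, 0, 0, 0, 0, 1, 0, 0, 0, 0, 0, 0, 0, 0, 0, 0, 0]}}

```text
t: 15.52
tool_pos: [0.5326, 0.1438, 0.2297]
ee_rot: [180.0, 0.0, 104.7]
ft_force: [0.2, 0.4, -1.2]
width: 0.094
grasp_force: 29.9
```

Emit:
{"name": "move_arm", "arguments": {"moves": [0, 0, 1, 0, 0, 0, 0, 0, 0, 1, 0, 0, 0, 0, 0, 0, 1, 0, 0, 0, 0, 0, 0, 0, 0, 0, 0, 0]}}

```text
t: 16.02
tool_pos: [0.5355, 0.1446, 0.2297]
ee_rot: [180.0, 0.0, 104.7]
ft_force: [-0.6, -0.4, -1.5]
width: 0.092
grasp_force: 29.9
```

Emit:
{"name": "move_arm", "arguments": {"moves": [0, 0, 1, 0, 0, 0, 0, 0, 0, 1, 0, 0, 0, 0, 0, 0, 1, 0, 0, 0, 0, 0, 0, 0, 0, 0, 0, 0]}}

```text
t: 16.52
tool_pos: [0.5384, 0.1453, 0.2297]
ee_rot: [-180.0, -0.0, 104.7]
ft_force: [-0.5, 0.4, -0.8]
width: 0.091
grasp_force: 29.9
```

Emit:
{"name": "move_arm", "arguments": {"moves": [0, 0, 1, 0, 0, 0, 0, 0, 0, 1, 0, 0, 0, 0, 0, 0, 1, 0, 0, 0, 0, 0, 0, 0, 0, 0, 0, 0]}}

```text
t: 17.02
tool_pos: [0.5413, 0.1461, 0.2297]
ee_rot: [180.0, 0.0, 104.7]
ft_force: [-0.5, -0.6, -1.3]
width: 0.092
grasp_force: 29.9
```

Emit:
{"name": "move_arm", "arguments": {"moves": [0, 0, 1, 0, 0, 0, 0, 0, 0, 1, 0, 0, 0, 0, 0, 0, 0, 0, 0, 0, 0]}}

```text
t: 17.4
tool_pos: [0.5432, 0.1466, 0.2297]
ee_rot: [-180.0, -0.0, 104.7]
ft_force: [0.2, -1.4, -1.6]
width: 0.088
grasp_force: 29.9
```

Emit:
{"name": "move_arm", "arguments": {"moves": [0, 0, 1, 0, 0, 0, 0, 0, 0, 0, 0, 0, 0, 0]}}

```text
t: 17.65
tool_pos: [0.5442, 0.1468, 0.2297]
ee_rot: [180.0, -0.0, 104.7]
ft_force: [0.6, 0.3, -2.1]
width: 0.089
grasp_force: 29.9
```

Emit:
{"name": "move_arm", "arguments": {"moves": [0, 0, 1, 0, 0, 0, 0, 0, 0, 0, 0, 0, 0, 0]}}

```text
t: 17.9
tool_pos: [0.5452, 0.1471, 0.2297]
ee_rot: [180.0, -0.0, 104.7]
ft_force: [-0.5, 0.0, -2.1]
width: 0.09
grasp_force: 29.9
```

Emit:
{"name": "move_arm", "arguments": {"moves": [0, 0, 1, 0, 0, 0, 0, 0, 0, 0, 0, 0, 0, 0]}}

```text
t: 18.15
tool_pos: [0.5462, 0.1474, 0.2297]
ee_rot: [180.0, -0.0, 104.7]
ft_force: [0.4, -0.0, -1.5]
width: 0.087
grasp_force: 29.9
```

Emit:
{"name": "move_arm", "arguments": {"moves": [0, 0, 1, 0, 0, 0, 0, 0, 0, 0, 0, 0, 0, 0]}}

```text
t: 18.4
tool_pos: [0.5471, 0.1476, 0.2297]
ee_rot: [180.0, -0.0, 104.7]
ft_force: [0.4, 0.5, -1.4]
width: 0.09
grasp_force: 29.9
```

Emit:
{"name": "move_arm", "arguments": {"moves": [0, 0, 1, 0, 0, 0, 0, 0, 0, 0, 0, 0, 0, 0]}}

```text
t: 18.65
tool_pos: [0.5478, 0.1477, 0.2297]
ee_rot: [-180.0, -0.0, 104.7]
ft_force: [-1.4, -1.0, -0.5]
width: 0.091
grasp_force: 30.0
```

Emit:
{"name": "move_arm", "arguments": {"moves": [0, 0, 0.7, 0, 0, 0, 0, 0, 0, 0, 0, 0, 0, 0]}}

```text
t: 18.9
tool_pos: [0.5481, 0.1478, 0.2296]
ee_rot: [-179.9, -0.0, 104.7]
ft_force: [-4.8, -2.0, 1.6]
width: 0.087
grasp_force: 30.0
```

The collar stop is felt. I'll back off to the groove middle, then lower about 3.5 mm until it rests.

Emit:
{"name": "move_arm", "arguments": {"moves": [0, 0, -2, 0, 0, 0, 0, 0, 0, -1.7, 0, 0, 0, 0, 0, 0, 0, 1.5, 0, 0, 0, 0, 0, 0, 1, 0, 0, 0, 0, 0, 0, 0, 0, 0, 0]}}

```text
t: 19.52
tool_pos: [0.5451, 0.1471, 0.2271]
ee_rot: [-180.0, 0.0, 104.7]
ft_force: [0.3, -1.1, -1.5]
width: 0.086
grasp_force: 29.9
```

Emit:
{"name": "move_arm", "arguments": {"moves": [0, 0, 0, 0.5, 0, 0, 0, 0, 0, 0, 0, 0, 0, 0]}}

```text
t: 19.77
tool_pos: [0.5452, 0.1471, 0.2267]
ee_rot: [180.0, -0.0, 104.7]
ft_force: [0.3, -0.1, -0.8]
width: 0.094
grasp_force: 29.9
```

Emit:
{"name": "move_arm", "arguments": {"moves": [0, 0, 0, 0.5, 0, 0, 0, 0, 0, 0, 0, 0, 0, 0]}}

```text
t: 20.02
tool_pos: [0.5452, 0.1471, 0.2263]
ee_rot: [180.0, -0.0, 104.7]
ft_force: [0.0, -0.8, -0.7]
width: 0.092
grasp_force: 29.9
```

Emit:
{"name": "move_arm", "arguments": {"moves": [0, 0, 0, 0.5, 0, 0, 0, 0, 0, 0, 0, 0, 0, 0]}}

```text
t: 20.27
tool_pos: [0.5453, 0.1471, 0.226]
ee_rot: [180.0, -0.0, 104.7]
ft_force: [-1.4, -0.2, 1.7]
width: 0.089
grasp_force: 29.9
```

Emit:
{"name": "move_arm", "arguments": {"moves": [0, 0, 0, 0.3, 0, 0, 0, 0, 0, 0, 0, 0, 0, 0]}}

```text
t: 20.52
tool_pos: [0.5453, 0.1471, 0.2259]
ee_rot: [180.0, -0.0, 104.7]
ft_force: [-1.3, -0.0, 4.9]
width: 0.092
grasp_force: 30.0
```

Emit:
{"name": "move_arm", "arguments": {"moves": [0, 0, 0, -0.4, 0, 0, 0, 11, 0, 0, 0, 0, 0, 0, 14, 0, 0, 0, 0, 0, 0, 18, 0, 0, 0, 0, 0, 0, 30, 0, 0, 0, 0, 0, 0, 45, 0, 0, 0, 0, 0, 0, 45, 0, 0, 0, 0, 0, 0, 45, 0, 0, 0, 0, 0, 0]}}

```text
t: 21.52
tool_pos: [0.5451, 0.1471, 0.2258]
ee_rot: [180.0, -0.0, 104.7]
ft_force: [-0.1, 0.4, 0.2]
width: 0.435
grasp_force: 0.0
```

```bash
python3 - <<'E'
from h import *
import cv2
o=ctrl.get_obs();print(o["tool_pos"],o["ft_force"],o["width"])
cv2.imwrite("pics/c7.png",cv2.resize(cam["scene"]["frame"][160:235,255:355],(800,600),interpolation=cv2.INTER_CUBIC))
E
```

```text
[0.54511667 0.14707504 0.2258263 ] [ 0.48120674 -1.06480459 -0.13681877] 0.4496847480453668
```

View pics/c7.png

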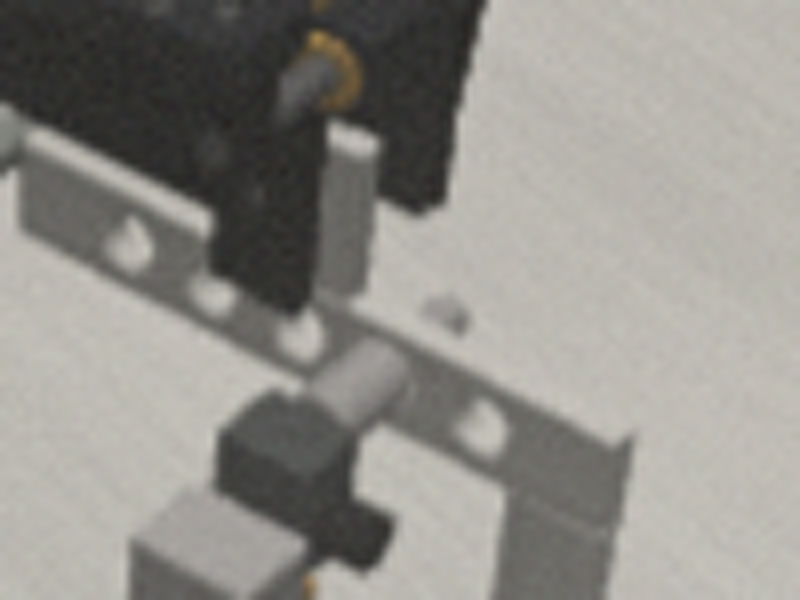

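The beam hangs on the pin through hole 4, with the head sticking out behind the bar at (447,315) and the fingers clear of the tab. I'll rise straight up.

Emit:
{"name": "move_arm", "arguments": {"moves": [45, 0, 0, -5, 0, 0, 0, 45, 0, 0, -10, 0, 0, 0, 45, 0, 0, -20, 0, 0, 0, 45, 0, 0, -40, 0, 0, 0, 45, 0, 0, -40, 0, 0, 0, 45, 0, 0, 0, 0, 0, 0, 45, -50, 0, 0, 0, 0, 0, 45, -50, 0, 0, 0, 0, 0, 45, -50, 0, 0, 0, 0, 0, 45, 0, 0, 0, 0, 0, 0, 45, 0, 0, 0, 0, 0, 0, 45, 0, 0, 0, 0, 0, 0, 45, 0, 0, 0, 0, 0, 0, 45, 0, 0, 0, 0, 0, 0]}}

```text
t: 23.38
tool_pos: [0.5832, 0.0026, 0.3408]
ee_rot: [180.0, -0.0, 104.8]
ft_force: [0.1, 0.1, -0.2]
width: 0.445
grasp_force: 0.0
```

```bash
python3 - <<'E'
from h import *
import cv2
a=cam["scene"]["frame"][110:270,190:350]; b=cam["top"]["frame"][130:230,130:230]
cv2.imwrite("pics/c8.png",np.hstack([cv2.resize(x,(400,400),interpolation=cv2.INTER_CUBIC) for x in(a,b)]))
E
```

```text
(no output)
```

View pics/c8.png

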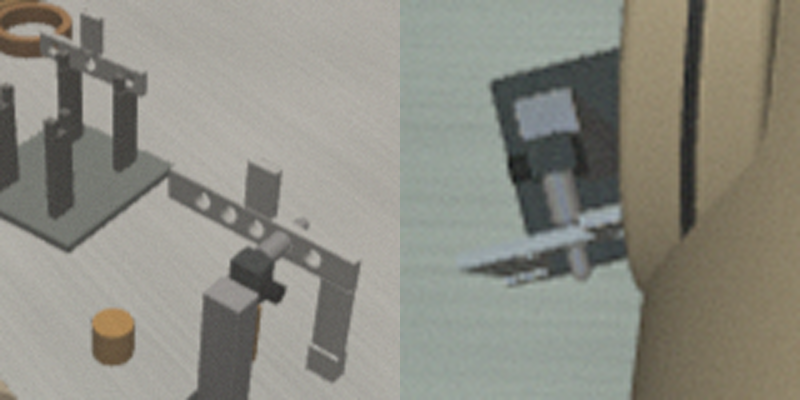

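The beam hangs level in the groove, with the head visible in front of the bar at (578,262) in the top view. The short beam is still in its rest, and the robot is clear.

```bash
python3 -c "
from bench import finish_job
print(finish_job())"
```

```text
the job is handed in; nothing more can be done
None
```

The L-shaped weigh beam now hangs level on the check stand's pin by its y = +24 mm hole, in the groove behind the head; it has been let go, nothing else was disturbed, and the job was handed in at about 23 s.

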